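# Bed in the proud mosaic stones in order

## Task

Four stones of the mosaic panel stand proud of its face. Gently press three of them down, one after another, until each is flush with the stones around it: first the dark green one, then the terracotta one, last the white one. Leave the black stone proud as it is, do not pull any stone up, and do not pick up or shift the loose cubes, the hammer or the rods.

Things in the scene. Friction and masses are not known exactly. Their poses are not given: they have to be found in the camera images.
- panel: mosaic panel fixed to the bench: a wooden frame 261 x 306 x 30 mm (x, y, z) filled with flat square stones in sand, pink, grey and blue-grey, whose face is level with the frame, 30 mm above the bench. Origin: centre of its underside; x and y along its sides, z up.
- green_top (a point): centre of the top face of the dark green stone, a 43 x 43 mm square stone of the panel, the only dark green one in it. It stands 6 to 10 mm proud at the start; any of the four raised stones may be at any of the four raised places. x and y lie along its edges, z is up. The stones are set 45 mm apart; the four raised ones are at least 90 mm apart, centre to centre.
- green (a joint): how far down the dark green stone is set, m: at 0 its top is 10 mm proud of the panel, at 0.010 flush, on its stop. Starts at 0 to 0.004. It slides down against about 4 N of friction and stays where left; it could be drawn up to -0.006. A springy bed under it (4 N per mm) lets it sink a little more while pressed, 2.5 mm at 10 N, and come back; this value leaves that out.
- terracotta_top (a point): centre of the top face of the terracotta red stone, a 43 x 43 mm square stone of the panel, the only terracotta red one in it. It stands 6 to 10 mm proud at the start; any of the four raised stones may be at any of the four raised places. x and y lie along its edges, z is up. The stones are set 45 mm apart; the four raised ones are at least 90 mm apart, centre to centre.
- terracotta (a joint): how far down the terracotta red stone is set, m: at 0 its top is 10 mm proud of the panel, at 0.010 flush, on its stop. Starts at 0 to 0.004. It slides down against about 4 N of friction and stays where left; it could be drawn up to -0.006. A springy bed under it (4 N per mm) lets it sink a little more while pressed, 2.5 mm at 10 N, and come back; this value leaves that out.
- white_top (a point): centre of the top face of the white stone, a 43 x 43 mm square stone of the panel, the only white one in it. It stands 6 to 10 mm proud at the start; any of the four raised stones may be at any of the four raised places. x and y lie along its edges, z is up. The stones are set 45 mm apart; the four raised ones are at least 90 mm apart, centre to centre.
- white (a joint): how far down the white stone is set, m: at 0 its top is 10 mm proud of the panel, at 0.010 flush, on its stop. Starts at 0 to 0.004. It slides down against about 4 N of friction and stays where left; it could be drawn up to -0.006. A springy bed under it (4 N per mm) lets it sink a little more while pressed, 2.5 mm at 10 N, and come back; this value leaves that out.
- black_top (a point): centre of the top face of the black stone, a 43 x 43 mm square stone of the panel, the only black one in it. It stands 6 to 10 mm proud at the start; any of the four raised stones may be at any of the four raised places. x and y lie along its edges, z is up. The stones are set 45 mm apart; the four raised ones are at least 90 mm apart, centre to centre.
- black (a joint): how far down the black stone is set, m: at 0 its top is 10 mm proud of the panel, at 0.010 flush, on its stop. Starts at 0 to 0.004. It slides down against about 4 N of friction and stays where left; it could be drawn up to -0.006. A springy bed under it (4 N per mm) lets it sink a little more while pressed, 2.5 mm at 10 N, and come back; this value leaves that out.
- chip_ochre: loose ochre stone cube, 24 mm, lying on the panel. Origin: centre of its underside.
- chip_blue: loose deep blue stone cube, 24 mm, lying on the panel. Origin: centre of its underside.
- hammer: loose hammer lying on the bench to the right of the panel, 260 mm long along its x, 26 mm high, head at its +x end. Origin: under its middle.
- rod_grey: loose grey stone rod, 260 x 22 x 22 mm, on the bench to the left. Origin: centre of its underside.
- rod_ochre: loose ochre stone rod, 260 x 22 x 22 mm, on the bench to the left. Origin: centre of its underside.

How it is judged:
On the way, in this order (a step that is already met when the one before it is completed fails the run):
1. the green stone is pressed flush (value of joint green above 0.0085 m), for 0.2 s.
2. the terracotta stone is pressed flush (value of joint terracotta above 0.0085 m), for 0.2 s.
3. the white stone is pressed flush (value of joint white above 0.0085 m), for 0.2 s.
At the end, for the whole second after the job is handed in: The green, terracotta and white stones are each pressed to within 1.5 mm of flush (joint above 0.0085), the black stone is within 2 mm of where it started, and every loose thing is within 20 mm of where it started (value of joint each of green, terracotta, white above 0.0085 m and distance of black_top from where it was at the start of the episode below 0.002 m and distance of each of chip_ochre, chip_blue, hammer, rod_grey, rod_ochre from where it was at the start of the episode below 0.02 m); the robot touches nothing.
It fails at once if a stone is pushed (over 2 mm) before its turn, that is before the ones ahead of it are flush ((distance of terracotta_top from where it was at the start of the episode above 0.002 m and value of joint green below 0.0085 m) or (distance of white_top from where it was at the start of the episode above 0.002 m and value of joint green below 0.0085 m) or (distance of white_top from where it was at the start of the episode above 0.002 m and value of joint terracotta below 0.0085 m)).
It fails at once if the black stone is moved over 2 mm (distance of black_top from where it was at the start of the episode above 0.002 m).
It fails at once if a stone of the panel is pulled up (value of joint any of green, terracotta, white, black below -0.0015 m).
It fails at once if a loose thing (cube, rod, hammer) is lifted or moved over 20 mm (distance of any of chip_ochre, chip_blue, hammer, rod_grey, rod_ochre from where it was at the start of the episode above 0.02 m).
It fails at once if the robot presses on anything with more than 35 N (contact force between any of the fingers, the arm and anything else above 35 N).
It also fails if it takes over 45 s, if anything falls off the work surface, if the arm or the gripper's body presses on something with over 40 N, if the wrist force passes 120 N, or if a joint passes its speed limit or range.

## Robot

A 6-joint arm with a two-finger parallel gripper is mounted at the origin on the work surface. World frame = base frame: x ahead of the robot, y to its left, z up, the work surface at z = 0. Lengths are in m, angles in rad, forces in N, time in s.
With the tool pointing down it reaches from about 0.3 to 0.75 m from the base axis. Payload 8.5 kg.
Tool frame: the origin (TCP) lies between the finger pads; the fingertips stand 11 mm ahead of it and the grasp point (between the pads) lies 8 mm behind it; z points along the fingers, y is the line along which they close (so a half turn about z gives the same grasp; the last joint's range is limited). The gripper opens to 88 mm and grips with 3 to 60 N. Pads are 18 mm wide; open, the fingers measure 123 mm over their backs; the gripper's body (75 mm by 187 mm) begins 45 mm behind the grasp point.
Start: joints at [1.041, 0.381, 1.297, -0, 1.464, -0.215], TCP at [0.17, 0.523, 0.25] pointing down, gripper open.
Joint ranges: [-3.11, 3.11], [-0.89, 2.33], [0.22, 2.48], [-1.42, 4.56], [0.17, 2.85], [-2.88, 2.88]. Speed limits (rad/s): [2.39, 2.39, 3.14, 3.14, 3.14, 3.14].

## Interface

Orientations are given as a unit quaternion [w, x, y, z].
In Python, from plant import * gives the robot as it stands. The module is installed in compiled form; this text tells all that it offers. Calls block until the motion is done:
- reach(position, orientation): joint-space move of the TCP to a pose.
- movel(position, velocity=0.15, ori=None, force_limit=None): straight line of the TCP; ori=None keeps the orientation; velocity is the mean speed in m/s. With force_limit (N) it stops when the force on the tool has changed by that much, and returns True; else False.
- movej(angles): joint-space move.
- gripper_open() and close(squeeze=None): open the fingers fully, or close them until they stop; squeeze is the grip in N (None keeps the last).
- dwell(seconds).
- ik(position, orientation): joint angles nearest the present ones, or None.
- read_state(): the state.
- grab_frame(name): name is "side" or "top" or "wrist"; returns a dict with "color" (384x512x3 uint8, red, green, blue), "fx", "fy", "cx", "cy" (pixels), "dist_coeffs" ([k1, k2, p1, p2, k3] as OpenCV has them; the pictures are not rectified), "R" (3x3) and "t" (3): a world point X has camera coordinates R X + t. Camera axes: x right, y down, z forward; pixel columns grow to the right and rows downward; lengths in m; the calibration is good to about 2 mm. A picture is of the moment at which its call begins. There is no depth.
A pose or a line that the arm cannot do raises MotionError and nothing moves.
- close_job(): hands the job in; it is judged then, once.
Trained networks look in a picture, given as the dict that the camera call returned (one of the last four; its "shot" number tells which), for a name from the list of things; names that differ only in an ending like _2 or _b are one class to them, and where a whole thing is asked for, a point or a joint stands for the part that bears it (a point fixed in the world has none). Each returns a list of dicts, best first, with "p" (0 to 1); they miss things now and then, are a little off and sometimes report something else, mostly with a low value. They report only what shows in the picture. A call takes as long as a camera call.
- cut_out(name, picture): "region" (384x512 bool, what is visible of it) and "centre" ([column, row] in pixels, amid what is visible of it).
- tip_of(name, picture): "centre" ([column, row] in pixels: a listed point, or the origin of a listed thing).
The state is a dict: "time_s": time; "qpos": joint angles; "dq": joint speeds; "joint_torque": joint torques, N m; "tcp_pos": TCP position; "eef_rot": TCP orientation; "force": force on the tool from outside, world axes, zero at the start; "ft_torque": the same for the moment, N m; "width": opening from 0.0 (shut) to 1.0 (fully open); "gripper_force": force on a finger pad.
Only numpy, scipy, OpenCV 4.12 (cv2) and the standard library are available. Lean on these libraries where they do the work, as an engineer would, in place of code of your own. Each camera call takes 0.05 s, during which the arm holds its last target. There are 200 camera calls.

## Working session

There is one attempt and no reset: what is moved stays moved. The work goes in short steps, each a Python script; the robot and the scene stay as the last script left them, time stands still between calls to the robot, and variables do not carry over. Pictures are saved under pics/ and viewed, at most 10 in all, crops included, and the job is handed in when it is done.

```bash
mkdir -p pics; cat > h.py <<'E'
from plant import *
import numpy as np, cv2
def ray(pic,px):
    K=np.array([[pic["fx"],0,pic["cx"]],[0,pic["fy"],pic["cy"]],[0,0,1]])
    u=cv2.undistortPoints(np.array([[px]],float),K,np.array(pic["dist_coeffs"],float))[0,0]
    R=np.array(pic["R"]);t=np.array(pic["t"])
    return -R.T@t, R.T@np.array([u[0],u[1],1])
def atz(pic,px,z):
    o,d=ray(pic,px); return o+d*(z-o[2])/d[2]
E
python3 - <<'E'
from h import *
s=read_state();print(s["time_s"],s["tcp_pos"],s["eef_rot"],s["force"])
for c in("top","side"):
    p=grab_frame(c);cv2.imwrite(f"pics/{c}0.png",p["color"][:,:,::-1])
    for n,z in [("green_top",.038),("terracotta_top",.038),("white_top",.038),("black_top",.038),("chip_ochre",.03),("chip_blue",.03),("panel",0)]:
        for r in tip_of(n,p)[:2]: print(c,n,round(r["p"],2),np.round(r["centre"],1),np.round(atz(p,r["centre"],z),4))
E
```

```text
0.0 [0.1701774  0.52273827 0.24913177] [-2.51261497e-04  1.56755253e-01  9.87637212e-01 -6.82165957e-04] [ 0.34200508  0.46619182 -0.13860364]
top green_top 0.45 [228.9 177.8] [0.6044 0.0737 0.038 ]
top green_top 0.31 [245.8 217.5] [0.4797 0.0188 0.038 ]
top terracotta_top 0.58 [264.  200.3] [ 0.5341 -0.0378  0.038 ]
top white_top 0.64 [224.5 212.1] [0.4959 0.0858 0.038 ]
top black_top 0.46 [273.  167.8] [ 0.6374 -0.0655  0.038 ]
top black_top 0.19 [238.6 189.7] [0.5669 0.0425 0.038 ]
top chip_ochre 0.59 [247.4 213.9] [0.4911 0.0141 0.03  ]
top chip_blue 0.48 [202.3 191.6] [0.5605 0.1583 0.03  ]
top chip_blue 0.37 [224.1 210.4] [0.5015 0.0879 0.03  ]
top panel 0.64 [239.4 189.1] [0.5721 0.042  0.    ]
side green_top 0.74 [283.4 210.3] [0.4778 0.0409 0.038 ]
side green_top 0.64 [236.  209.8] [0.5969 0.0682 0.038 ]
side terracotta_top 0.53 [270.8 193. ] [ 0.5283 -0.0323  0.038 ]
side white_top 0.47 [272.  222.4] [0.4944 0.0988 0.038 ]
side white_top 0.19 [229.9 352.9] [0.479  0.4804 0.038 ]
side black_top 0.54 [239.2 183. ] [ 0.6283 -0.0628  0.038 ]
side black_top 0.39 [254.2 219.8] [0.5398 0.0989 0.038 ]
side chip_ochre 0.5 [283.  206.1] [0.485  0.0107 0.03  ]
side chip_blue 0.68 [237.9 235.3] [0.5642 0.1585 0.03  ]
side panel 0.96 [255. 221.] [0.5506 0.0535 0.    ]
```

```bash
python3 - <<'E'
import cv2
i=cv2.imread("pics/top0.png")[120:260,160:320];cv2.imwrite("pics/topc.png",cv2.resize(i,None,fx=5,fy=4.28,interpolation=2))
E
python3 - <<'E'
from h import *
s=read_state()
q=[0,0,1,0]
for z in(.38,.34,.3):
    try: reach([0.47,0.04,z],q);break
    except MotionError as e: print(e)
dwell(.2)
p=grab_frame("wrist");cv2.imwrite("pics/w0.png",p["color"][:,:,::-1])
print(z,read_state()["tcp_pos"],read_state()["time_s"],p["R"],p["t"])
for n,z in [("green_top",.038),("terracotta_top",.038),("white_top",.038),("black_top",.038),("chip_ochre",.03),("chip_blue",.03),("panel",0)]:
    for r in tip_of(n,p)[:2]: print(n,round(r["p"],2),np.round(r["centre"],1),np.round(atz(p,r["centre"],z),4))
E
```

```text
0.38 [0.46997397 0.0403532  0.37993806] 3.1417 [[-1.88537384e-03  9.99998171e-01 -3.21062351e-04]
 [ 9.57367883e-01  1.89774359e-03  2.88865255e-01]
 [ 2.88865336e-01  2.37244213e-04 -9.57369710e-01]] [-0.03959191 -0.52782884  0.37838952]
green_top 0.75 [269.6 218.4] [0.5946 0.0624 0.038 ]
terracotta_top 0.79 [217.7 187.2] [ 0.5327 -0.0344  0.038 ]
white_top 0.69 [285.7 170.3] [0.5006 0.0903 0.038 ]
white_top 0.53 [272.  220.3] [0.5985 0.0671 0.038 ]
black_top 0.73 [206.9 238.1] [ 0.6364 -0.0598  0.038 ]
chip_ochre 0.47 [241.5 158.2] [0.48 0.01 0.03]
chip_ochre 0.19 [475.9 161.4] [0.4855 0.4348 0.03  ]
chip_blue 0.72 [326.2 207.4] [0.5749 0.1711 0.03  ]
panel 0.65 [254.  197.4] [0.5649 0.032  0.    ]
```

View pics/topc.png

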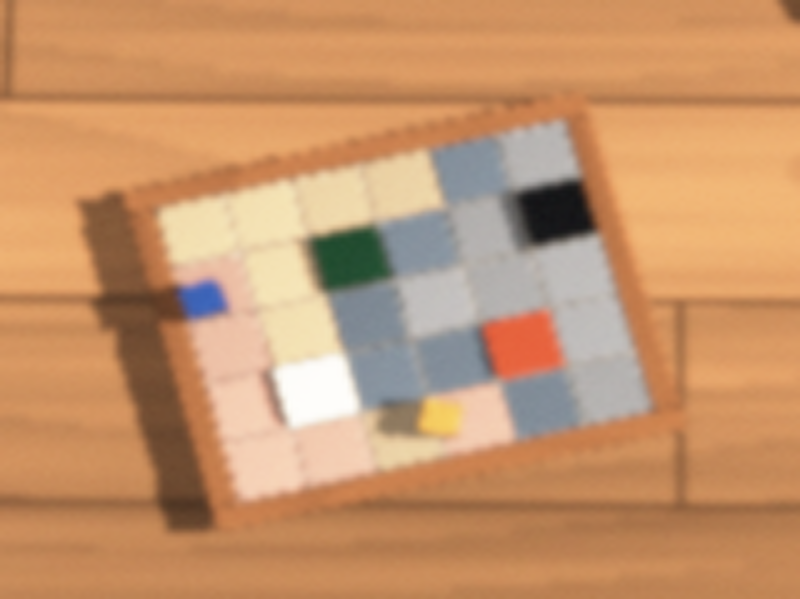

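View pics/w0.png

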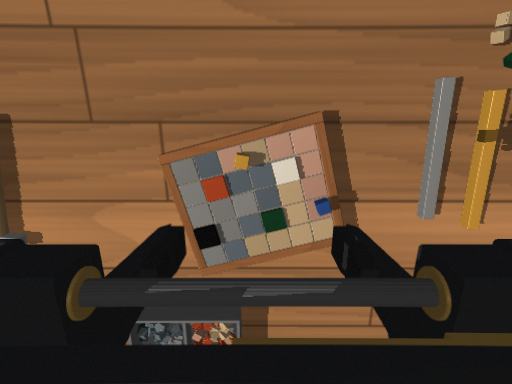

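```bash
cat >> h.py <<'E'
def seg(p,c):
    hsv=cv2.cvtColor(p["color"],cv2.COLOR_RGB2HSV).astype(int);H,S,V=hsv[...,0],hsv[...,1],hsv[...,2]
    m={"green":(H>50)&(H<95)&(S>120)&(V>25),"terracotta":((H<10)|(H>174))&(S>170)&(V>120),
       "white":(S<35)&(V>200),"black":(V<28),"ochre":(H>15)&(H<28)&(S>150)&(V>150),"blue":(H>105)&(H<125)&(S>170)&(V>80)}[c]
    n,l,st,ce=cv2.connectedComponentsWithStats(m.astype(np.uint8),connectivity=4)
    out=[]
    for i in range(1,n):
        if st[i,4]<40: continue
        P=atz(p,ce[i],.038)
        if .4<P[0]<.75 and -.15<P[1]<.22:
            b=cv2.minAreaRect(np.argwhere(l==i)[:,::-1].astype(np.float32))
            w=np.array([atz(p,x,.038)[:2] for x in cv2.boxPoints(b)])
            e=w[1]-w[0]; out.append((int(st[i,4]),np.round(ce[i],1),np.round(P[:2],4),np.round(w.mean(0),4),round(float(np.degrees(np.arctan2(e[1],e[0]))%90),1),
              np.round([np.linalg.norm(e),np.linalg.norm(w[2]-w[1])],3)))
    return sorted(out,key=lambda o:-o[0])
E
python3 - <<'E'
from h import *
p0=grab_frame("wrist")
close(20)
reach([0.41,0.03,.30],[0,0,1,0]);dwell(.2)
p=grab_frame("wrist");cv2.imwrite("pics/w1.png",cv2.resize(p["color"][:,:,::-1],None,fx=1.5,fy=1.5))
print(read_state()["time_s"],read_state()["tcp_pos"],read_state()["width"])
for k in(p0,p,grab_frame("top")):
    for c in("green","terracotta","white","black","ochre","blue"):
        for o in seg(k,c)[:2]: print(c,*o)
E
```

```text
5.575 [0.41106886 0.02991667 0.30083688] 0.005148935758042861
green 425 [273.4 219.7] [0.5975 0.0691] [0.5979 0.069 ] 15.1 [0.04  0.042]
terracotta 487 [214.9 188.3] [ 0.5349 -0.0402] [ 0.5352 -0.0403] 17.0 [0.041 0.043]
black 450 [207.1 236.3] [ 0.6325 -0.0598] [ 0.6327 -0.0599] 15.0 [0.045 0.044]
ochre 166 [241.3 161.5] [0.4846 0.0096] [0.4846 0.0097] 79.3 [0.023 0.023]
blue 143 [323.1 207.4] [0.5722 0.1627] [0.5715 0.1624] 20.0 [0.023 0.024]
terracotta 501 [215.1 233.5] [ 0.5306 -0.0403] [ 0.5329 -0.0409] 15.1 [0.042 0.039]
white 560 [295.1 217.1] [0.5017 0.0887] [0.5019 0.0894] 15.1 [0.04  0.039]
black 6545 [320.2 282. ] [0.6219 0.1369] [0.6216 0.1369] 3.4 [0.192 0.222]
black 3853 [207.3 258.1] [ 0.5758 -0.0554] [ 0.5965 -0.0685] 14.8 [0.211 0.117]
ochre 208 [245.7 208.8] [0.4876 0.01  ] [0.4877 0.01  ] 80.6 [0.023 0.024]
ochre 91 [283.7 289.4] [0.6372 0.0744] [0.631  0.0744] 5.2 [0.006 0.074]
green 103 [229.7 180. ] [0.5976 0.0712] [0.5976 0.071 ] 14.6 [0.034 0.03 ]
terracotta 131 [263.9 200.1] [ 0.5347 -0.0375] [ 0.5346 -0.0375] 14.6 [0.037 0.034]
white 218 [223.  210.7] [0.5002 0.0906] [0.5002 0.0904] 14.6 [0.046 0.046]
black 95 [270.7 169.1] [ 0.6333 -0.0584] [ 0.6331 -0.0584] 16.5 [0.032 0.029]
```

View pics/w1.png

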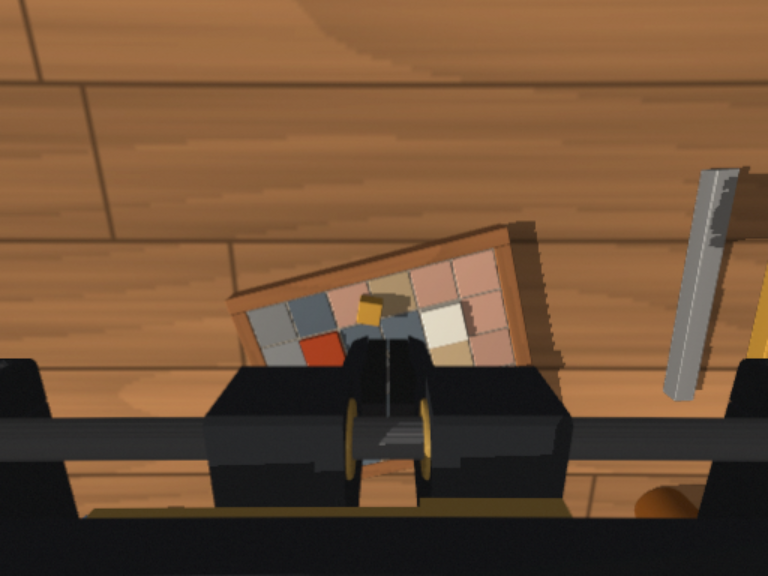

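```bash
cat >> h.py <<'E'
def press(x,y,a=np.radians(15)):
    q=[0,-np.sin(a/2),np.cos(a/2),0]
    reach([x,y,.10],q); movel([x,y,.056],.08); dwell(.2)
    f0=read_state()["force"][2]
    hit=movel([x,y,.036],.012,force_limit=12); s=read_state()
    print(hit,"tip z",s["tcp_pos"][2]-.011,"xy",s["tcp_pos"][:2],"dF",s["force"][2]-f0)
    dwell(.3);s=read_state();print("settled",s["tcp_pos"][2]-.011,s["force"][2]-f0,s["time_s"])
    movel([x,y,.10],.1); dwell(.1)
E
python3 - <<'E'
from h import *
press(.5982,.0702)
E
```

```text
True tip z 0.027574415997559647 xy [0.5982502  0.07022563] dF 11.016850836186224
settled 0.027802066641213017 9.211582566217125 9.2917
```

```bash
python3 - <<'E'
from h import *
press(.5346,-.0400)
E
python3 - <<'E'
from h import *
press(.4996,.0904)
reach([0.30,0.04,.33],[0,0,1,0]);dwell(.2)
for c in("wrist","side"):
    p=grab_frame(c)
    print([(k,seg(p,k)[:1]) for k in("ochre","blue")])
    i=p["color"][:,:,::-1]
    if c=="side": i=cv2.resize(i[150:290,180:340],None,fx=5,fy=4.2,interpolation=2)
    cv2.imwrite(f"pics/end_{c}.png",i)
print(read_state()["time_s"])
E
```

```text
True tip z 0.02742930644611063 xy [ 0.53463362 -0.04000769] dF 10.48288405867922
settled 0.02758815596283314 9.577172875870065 13.3167
True tip z 0.02729506056810552 xy [0.49966488 0.09041172] dF 10.745977272223657
settled 0.0274870295742518 10.667878833848404 17.3667
[('ochre', [(73, array([284. , 290.5]), array([0.5479, 0.0884]), array([0.542 , 0.0886]), 3.3, array([0.006, 0.063]))]), ('blue', [])]
[('ochre', []), ('blue', [])]
19.7083
```

View pics/end_side.png

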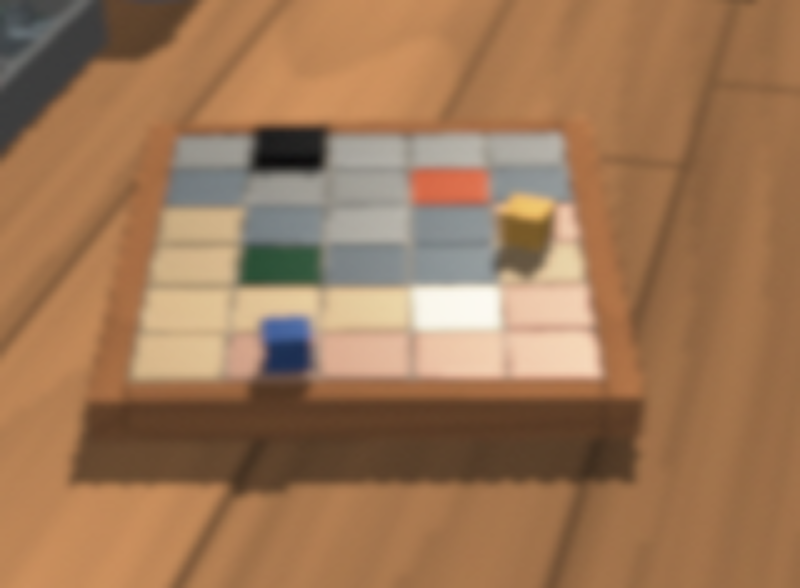

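In the cropped side view, green (280,265), terracotta (450,187) and white (457,307) are level with their neighbours. Black (290,148) is still proud, and both cubes are where they were.

```bash
python3 -c "
from plant import *
print(close_job())"
```

```text
the job is handed in; nothing more can be done
None
```

I pressed the green, terracotta and white stones flush in that order, each at about 11 N, left the black stone proud and the loose things undisturbed, and handed the job in at about 20 s; no verdict came back.

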